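# Push a scrap heat sink off the ledge into the scrap chute

### The job

Clear the scrap heat sink lying on the ledge of the scrap stand: gently slide it flat against the far fence so that it lies square, then push it along the fence, between fence and keeper block, over the lip so that it drops into the chute. Do not pick it up, do not let it fall anywhere else, do not force it (the thin fins bend), and leave everything else on the bench where it is.

Things in the scene. Friction and masses are not known exactly. Their poses are not given: they have to be found in the camera images.
- heatsink: The scrap part: a finned bare-aluminium heat sink, a block 40 mm wide (its x), 64 mm long (its y, along the fins) and 22 mm high, about 0.1 to 0.2 kg. Origin: centre of its underside; z up. It starts on the ledge, somewhat askew (up to 0.45 rad from the stand's axes), 10 mm or more short of the fence. The fins bend if the robot presses on it with more than 18 N.
- stand: The fixed scrap stand: a steel ledge with a chute at one end. Origin on the table; z up; its x points away from the robot, its y to the robot's left, give or take 0.25 rad. The ledge's flat top is 100 mm above the table, x -110 to 80, y -30 to 210 mm. Its end at y = -30 mm is the lip, the open chute below it. All mm figures below are in this stand's frame.
- fence (a point): Mean place of the fence (x 40, y 70, z 100 mm). The real fence, straight along y, bare aluminium, 18 mm high (screw heads 24), 12 thick, y -30 to 170, is rigidly screwed down at an unreported setting: its face towards the robot lies anywhere from x 20 to 60 mm, to be found by feel (or seen). This point does not follow it.
- lip (a point): Point on the upper edge of the lip (x 20, y -30, z 100 mm). Beside it stands the keeper block, 22 mm wide, y -30 to -10, 18 mm high (screw head 24), on the robot's side of the lane. It is set with the fence: the lane between them is always 43 mm wide. Square corners, no lead-in: a part that is askew or off the fence jams on the block.
- chute (a point): Centre of the chute's flat floor (x 20, y -142, z 6 mm). The chute is open above: a sheet slide drops steeply from under the lip to this floor. Inside it is 90 mm wide (x -25 to 65) and reaches from y -34 to -202; its side and end walls are 75 mm high.
- screw_tin: Small steel tin, 32 mm across, 35 mm high, standing on the ledge near its corner by the lip, robot's side. Origin: centre of its underside. To be left alone.
- light_cup: White plastic light-guide cup, 90 mm across, 45 mm high, on the bench beyond the stand. Leave alone.
- light_cup_big: White plastic light-guide cup, 124 mm across, 50 mm high, on the bench beyond the stand. Leave alone.
- circuit_board: Instrument circuit board, 130 x 260 x 4 mm, lying flat to the robot's left. Leave alone.
- dial: Round black dial face, 150 mm across, 5 mm thick with a 12 mm needle hub, lying to the robot's left. Leave alone.
- screwdriver: Screwdriver 170 mm long, lying to the robot's right. Leave alone.
- tweezers: Black tweezers 160 mm long, lying on the bench beyond the stand. Leave alone.

How it is judged:
By the outcome, as a careful person would: the job done as asked, in the order asked, and still so for the second after the job is handed in, with the robot touching nothing.
It also fails if it takes over 64 s, if anything falls off the work surface, if the arm or the gripper's body presses on something with over 40 N, if the wrist force passes 120 N, or if a joint passes its speed limit or range.

### The arm

A 7-joint arm with a two-finger parallel gripper is mounted at the origin on the work surface. World frame = base frame: x ahead of the robot, y to its left, z up, the work surface at z = 0. Lengths are in m, angles in rad, forces in N, time in s.
With the tool pointing down it reaches from about 0.425 to 0.925 m from the base axis. Payload 6.8 kg.
Tool frame: the origin (TCP) lies at the very end of the fingers, on their centre line; the grasp point (between the pads) lies 19 mm behind it; z points along the fingers, y is the line along which they close (so a half turn about z gives the same grasp; the last joint's range is limited). The gripper opens to 85 mm and grips with 20 to 120 N. Pads are 22 mm wide; open, the fingers measure 114 mm over their backs; the gripper's body (76 mm by 85 mm) begins 54 mm behind the grasp point. The pads swing forward as they close: fully open they stand 13 mm farther back than shut.
Start: joints at [-1.364, 0.477, 0.022, 1.555, -0.011, 1.109, -0.083], TCP at [0.209, 0.642, 0.231] pointing down, gripper open.
Joint ranges: [-2.96, 2.96], [-0.34, 2.1], [-1.41, 1.46], [0.24, 2.44], [-1.37, 4.51], [0.17, 1.92], [-2.96, 2.96]. Speed limits (rad/s): [2.39, 2.39, 3.14, 3.14, 3.14, 3.14, 3.14].

### API

Orientations are given as a unit quaternion [w, x, y, z].
In Python, from station import bot gives the robot as it stands. The module is installed in compiled form; this text tells all that it offers.
- The arm moves only by the shell command python3 -m jog 'ROWS' [OPENING] [FORCE]. ROWS is JSON, a list of rows, each a list of 4 numbers: the shift along the tool's x, y, z in cm, then the turn about the tool's z in rad. In form: [[x, y, z, spin], ...]. A call has 1 to 20 rows; each row is the pose to reach, as a shift and turn from the pose commanded when the call began, along the tool's axes at that moment; what a row does not reach only later rows make up. A row lasts 1/12 s, in which the tool goes at most 41.7 mm and 7.16 degrees, less where a joint would pass 70% of its speed; a pose out of reach is approached as far as the arm can. A call with a gripper value outside its range is refused whole. OPENING is the closure, from -1 (fully open) to 1 (shut), set as the call begins (- or left out, the last holds). The fingers move at their own pace and stop on an object; FORCE is the grip in N (left out, the last holds). Time passes only in rows, so rows that repeat a pose let the fingers close. It gives the time, the measured TCP pose, the force, the opening and the grip force at its end, in the units of the state.
- bot.get_obs(): the state, without advancing time (a new reading comes with each control period).
- bot.read_camera(name): name is "scene" or "top" or "wrist"; returns a dict with "pixels" (400x640x3 uint8, red, green, blue), "depth" (400x640 float32, m along the optical axis (not along the pixel's ray), 0 where there is no reading), "fovy" (degrees; the focal length in pixels is half the picture's height over the tangent of half this angle, whatever the lens; pixels are square), "cx", "cy" (the principal point, pixels), "pose" (4x4, takes a point from camera to world coordinates). Camera axes: x right, y down, z forward; pixel columns grow to the right and rows downward; lengths in m; the calibration is good to about 2 mm. A picture is of the moment at which its call begins.
- bot.hand_in(): hands the job in; it is judged then, once.
The state is a dict: "t": time; "q": joint angles; "joint_vel": joint speeds; "joint_torque": joint torques, N m; "eef_pos": TCP position; "tool_rot": TCP orientation; "contact_force": force on the tool from outside, world axes, zero at the start; "torque": the same for the moment, N m; "gripper_width": opening from 0.0 (shut) to 1.0 (fully open); "grasp_force": force on a finger pad.
Only numpy, scipy, OpenCV 4.12 (cv2) and the standard library are available. Lean on these libraries where they do the work, as an engineer would, in place of code of your own. Each camera call takes 0.05 s, during which the arm holds its last target. There are 200 camera calls.

## Working session

There is one attempt and no reset: what is moved stays moved. The work goes in short steps, Python scripts to look and compute and a shell command to move; the robot and the scene stay as the last step left them, time stands still between calls to the robot, and variables do not carry over. Pictures are saved under pics/ and viewed, at most 10 in all, crops included, and the job is handed in when it is done.

```bash
mkdir -p pics
cat > h.py <<'E'
import numpy as np, cv2, pickle
from station import bot
def snap(name,fn):
    c=bot.read_camera(name); pickle.dump(c,open(f'{fn}.pkl','wb'))
    cv2.imwrite(f'pics/{fn}.png',c['pixels'][...,::-1]); return c
def load(fn): return pickle.load(open(f'{fn}.pkl','rb'))
def cloud(c):
    h,w=c['depth'].shape; f=h/2/np.tan(np.radians(c['fovy'])/2)
    v,u=np.mgrid[:h,:w]; d=c['depth']
    P=np.stack([(u-c['cx'])/f*d,(v-c['cy'])/f*d,d],-1)
    W=P@c['pose'][:3,:3].T+c['pose'][:3,3]; W[d==0]=np.nan; return W
E
python3 - <<'E'
from h import *
o=bot.get_obs(); print({k:np.round(v,3) for k,v in o.items()})
for n in ['top','scene']:
    c=snap(n,n+'0'); print(n,c['pose'].round(3),c['fovy'])
E
```

```text
{'t': np.float64(0.0), 'q': array([-1.364,  0.478,  0.022,  1.556, -0.011,  1.109, -0.083]), 'joint_vel': array([-0.   , -0.   ,  0.   ,  0.001,  0.   , -0.   , -0.001]), 'joint_torque': array([-0.0000e+00, -5.9643e+01,  1.6080e+00, -2.8120e+01,  1.2000e-02,
        9.0000e-03, -0.0000e+00]), 'eef_pos': array([0.209, 0.641, 0.23 ]), 'tool_rot': array([-0.   ,  0.157,  0.988, -0.001]), 'contact_force': array([-0.627, -0.101, -0.593]), 'torque': array([-0.017,  0.031, -0.043]), 'grasp_force': np.float64(0.0), 'gripper_width': np.float64(1.001)}
top [[ 0.005 -0.989  0.148  0.428]
 [-1.    -0.008 -0.022  0.015]
 [ 0.023 -0.148 -0.989  1.354]
 [ 0.     0.     0.     1.   ]] 51.19709099245589
scene [[ 0.282  0.53  -0.8    1.563]
 [ 0.959 -0.17   0.226 -0.279]
 [-0.016 -0.831 -0.556  0.748]
 [ 0.     0.     0.     1.   ]] 51.87745834845579
```

View pics/top0.png

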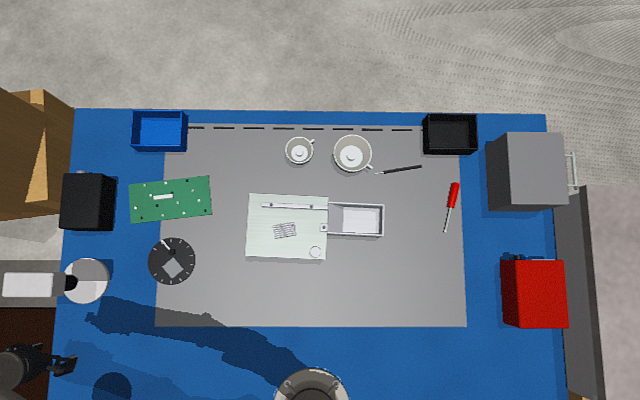

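View pics/scene0.png

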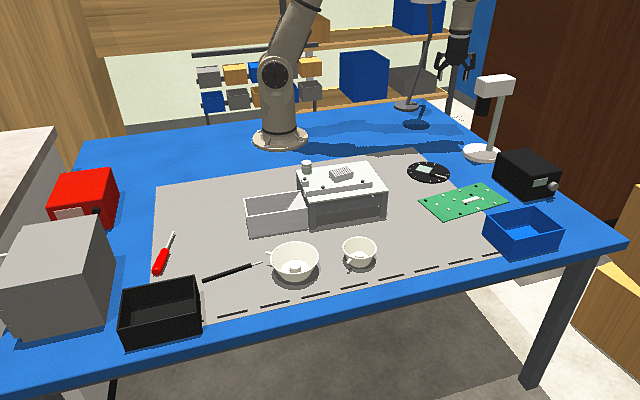

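The top view shows the ledge at u 246–327, v 194–260, with the fence bar at v≈206, the heat sink at about (285,230), the keeper at (323,228) and the tin at (315,252). The chute is to the right of the lip. Next I'll take an orthographic height map from the depth.

Run:
```python
from h import *
c=load('top0'); W=cloud(c); sub=W[185:268,238:392]; 
# heights
z=sub[...,2]
L=(abs(z-.100)<.006); pts=sub[L][:,:2]; print('ledge n',L.sum(),'z',np.median(z[L]))
m=L.astype(np.uint8); n,lab,st,_=cv2.connectedComponentsWithStats(m); 
hi=(z>.107)&(z<.15); 
all_=(z>.094)&(z<.15)
r=cv2.minAreaRect((sub[all_][:,:2]*1000).astype(np.float32)); print('stand top rect',r)
n,lab,st,ce=cv2.connectedComponentsWithStats(hi.astype(np.uint8))
for i in range(1,n):
    if st[i,4]<4: continue
    p=sub[lab==i]; print(st[i],'z',np.percentile(p[:,2],[10,50,90]).round(3),'mean',p[:,:2].mean(0).round(4),cv2.minAreaRect((p[:,:2]*1000).astype(np.float32)))
im=cv2.resize(c['pixels'][190:265,240:340,::-1],None,fx=8,fy=8,interpolation=cv2.INTER_CUBIC); cv2.imwrite('pics/crop0.png',im)
```

```text
ledge n 4287 z 0.10021031567534111
stand top rect ((545.28271484375, 76.45907592773438), (240.15631103515625, 190.28981018066406), 87.63675689697266)
[ 24  17  67   8 299] z [0.114 0.118 0.122] mean [0.603 0.053] ((603.356689453125, 53.094905853271484), (197.98973083496094, 12.955242156982422), 87.6505355834961)
[ 35  36  24  17 194] z [0.109 0.12  0.124] mean [0.5322 0.0837] ((531.9290771484375, 83.5285415649414), (40.03477478027344, 64.14176177978516), 10.042502403259277)
[83 39  7  7 49] z [0.116 0.12  0.126] mean [ 0.5396 -0.0337] ((539.6962280273438, -33.847373962402344), (18.627477645874023, 18.042198181152344), 0.23147299885749817)
[73 61 10 12 91] z [0.132 0.136 0.139] mean [ 0.467  -0.0087] ((466.9377746582031, -8.705049514770508), (29.293827056884766, 29.281293869018555), 17.282529830932617)
```

View pics/crop0.png

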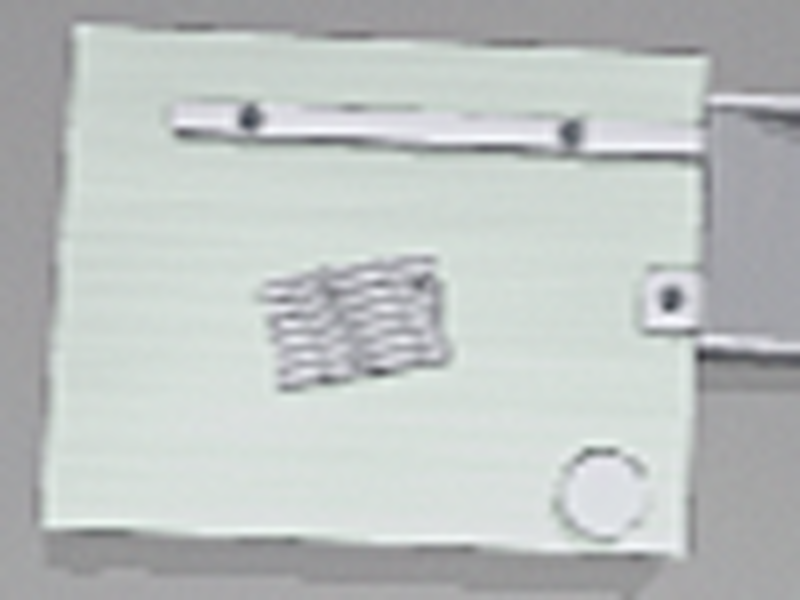

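Fitted in the stand frame:

| Item | Result |
|---|---|
| Stand yaw | −2.36° |
| Stand origin | about (556.6, −14.0) mm |
| Fence face | x ≈ 38 (fence and keeper both give this) |
| Heat sink centre | about (−28.7, 96.4) |
| Heat sink rotation | +12.4° |

The lamp on the left could be in the way of the arm, so I'll check its clearance.

Run:
```python
from h import *
for n in ['top0','scene0']:
    W=cloud(load(n)).reshape(-1,3); W=W[~np.isnan(W[:,0])]
    k=(W[:,2]>.06)&(W[:,0]>.15)&(W[:,0]<.62)&(W[:,1]>.2)&(W[:,1]<.9)
    P=W[k]; 
    for lo in np.arange(.06,.56,.05):
        p=P[(P[:,2]>lo)&(P[:,2]<lo+.05)]
        if len(p): print(n,round(lo,2),len(p),'x',p[:,0].min().round(3),p[:,0].max().round(3),'y',p[:,1].min().round(3),p[:,1].max().round(3),'rmin',np.hypot(p[:,0],p[:,1]).min().round(3))
```

```text
top0 0.06 1365 x 0.533 0.62 y 0.636 0.759 rmin 0.833
top0 0.16 130 x 0.357 0.4 y 0.645 0.67 rmin 0.745
top0 0.21 163 x 0.192 0.407 y 0.584 0.693 rmin 0.617
top0 0.26 1662 x 0.172 0.408 y 0.566 0.76 rmin 0.598
top0 0.31 471 x 0.174 0.241 y 0.568 0.705 rmin 0.6
top0 0.36 569 x 0.175 0.245 y 0.6 0.65 rmin 0.633
top0 0.41 544 x 0.173 0.247 y 0.599 0.649 rmin 0.632
top0 0.46 312 x 0.184 0.244 y 0.601 0.631 rmin 0.634
top0 0.51 15 x 0.221 0.237 y 0.56 0.572 rmin 0.604
scene0 0.06 656 x 0.373 0.62 y 0.2 0.758 rmin 0.511
scene0 0.11 92 x 0.372 0.398 y 0.724 0.746 rmin 0.818
scene0 0.16 241 x 0.366 0.408 y 0.644 0.747 rmin 0.747
scene0 0.21 373 x 0.188 0.415 y 0.585 0.761 rmin 0.617
scene0 0.26 850 x 0.176 0.417 y 0.567 0.761 rmin 0.599
scene0 0.31 422 x 0.174 0.247 y 0.567 0.708 rmin 0.602
scene0 0.36 321 x 0.182 0.252 y 0.598 0.67 rmin 0.636
scene0 0.41 331 x 0.19 0.252 y 0.599 0.676 rmin 0.635
scene0 0.46 349 x 0.19 0.253 y 0.598 0.671 rmin 0.634
scene0 0.51 135 x 0.175 0.264 y 0.59 0.667 rmin 0.635
```

```bash
python3 -m jog '[[-1,-1,0,0],[-3,-3,0,0],[-5.5,-5.5,0,0],[-8,-8,0,0],[-10.5,-10.5,0,-0.05],[-13,-13,0,-0.08],[-15.5,-15.5,0,-0.1],[-18,-18,0,-0.12],[-20.5,-20.5,0,-0.15],[-23,-23.5,0,-0.18],[-25.5,-26,0,-0.2],[-28,-28.5,0,-0.22],[-30.5,-31,0,-0.24],[-33,-33.5,0,-0.26],[-35.5,-36,0,-0.275],[-38,-38.5,0,-0.275],[-40.5,-41,0,-0.275],[-42.5,-43.2,0,-0.275],[-43.4,-44.2,0,-0.275],[-43.4,-44.2,0,-0.275]]' 1 20
```

```text
t: 1.77
eef_pos: [0.4857, 0.0831, 0.2312]
tool_rot: [0.0, 0.023, 1.0, -0.001]
contact_force: [0.3, -0.7, -0.7]
gripper_width: -0.001
grasp_force: 0.0
```

```bash
cat >> h.py <<'E'
O=np.array([.5566,-.0140]); a=np.radians(-2.363); R=np.array([[np.cos(a),-np.sin(a)],[np.sin(a),np.cos(a)]])
def stand(W): # world -> stand mm
    S=W.copy(); S[...,:2]=(W[...,:2]-O)@R; return S*1000
E
python3 - <<'E'
from h import *
c=snap('wrist','w1'); S=stand(cloud(c)); z=S[...,2]
print('tcp',stand(bot.get_obs()['eef_pos']).round(1))
hi=(z>108)&(z<127)&(S[...,0]>-60)&(S[...,0]<75)
n,lab,st,ce=cv2.connectedComponentsWithStats(hi.astype(np.uint8))
for i in range(1,n):
    if st[i,4]<100: continue
    p=S[lab==i]; print(st[i],np.percentile(p[:,2],[10,50,90]).round(1),p.min(0).round(1),p.max(0).round(1),cv2.minAreaRect(p[:,:2].astype(np.float32)))
E
```

```text
tcp [-75.6  96.4 231.1]
[ 284  215   76   46 1752] [113.2 119.5 122.6] [-53.9  62.3 108. ] [-12.2 133.2 124.2] ((-27.368688583374023, 97.68905639648438), (40.990272521972656, 64.1474838256836), 11.877717018127441)
[190 242  26  25 573] [111.7 118.1 123.7] [-26.  -28.7 108.1] [ -3.9  -8.2 126.2] ((-14.990784645080566, -18.51822853088379), (20.712936401367188, 21.775938034057617), 87.9460678100586)
```

View pics/w1.png

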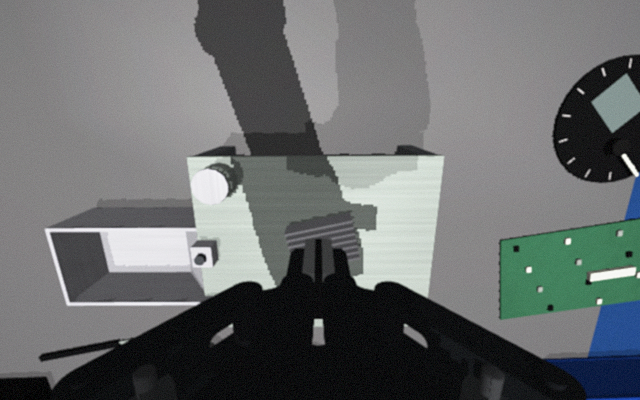

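```bash
python3 -m jog '[[0,0,1,0],[0,0,3,0],[0,0,5,0],[0,0,7,0],[0,0,9,0],[0,0,10.5,0],[0,0,11.3,0],[0,0,11.8,0],[0,0,12.2,0],[0,0,12.4,0],[0,0,12.4,0],[0,0,12.4,0]]'; python3 -c "
from h import *
o=bot.get_obs();print(stand(o['eef_pos']).round(1),o['contact_force'].round(2))"
```

```text
t: 2.82
eef_pos: [0.4852, 0.0874, 0.1078]
tool_rot: [0.0, 0.02, 1.0, 0.0]
contact_force: [-0.6, 0.4, -0.4]
gripper_width: -0.0
grasp_force: 0.0
[-75.5  98.4 107.8] [-0.56  0.36 -0.36]
```

```bash
python3 -m jog '[[-0.2,0,0,0],[-0.5,0,0,0],[-0.8,0,0,0],[-1.0,0,0,0],[-1.2,0,0,0],[-1.4,0,0,0],[-1.6,0,0,0],[-1.8,0,0,0],[-2.0,0,0,0],[-2.2,0,0,0],[-2.4,0,0,0],[-2.6,0,0,0],[-2.8,0,0,0],[-3.0,0,0,0],[-3.2,0,0,0],[-3.4,0,0,0],[-3.6,0,0,0],[-3.7,0,0,0],[-3.8,0,0,0],[-3.8,0,0,0]]'
cat > st.py <<'E'
from h import *
o=bot.get_obs();print('tcp',stand(o['eef_pos']).round(1),o['contact_force'].round(2),o['torque'].round(3))
c=snap('top','top_t%.2f'%o['t']); S=stand(cloud(c)); z=S[...,2]
hi=(z>108)&(z<127)&(S[...,0]>-60)&(S[...,0]<75)
n,lab,st,ce=cv2.connectedComponentsWithStats(hi.astype(np.uint8))
for i in range(1,n):
    if st[i,4]<30: continue
    p=S[lab==i]; print(st[i],p.min(0).round(1),p.max(0).round(1),cv2.minAreaRect(p[:,:2].astype(np.float32)))
im=c['pixels'][190:265,240:340,::-1]; cv2.imwrite('pics/crop_t%.2f.png'%o['t'],cv2.resize(im,None,fx=8,fy=8,interpolation=cv2.INTER_CUBIC))
E
python3 st.py; ls pics
```

```text
t: 4.48
eef_pos: [0.523, 0.0857, 0.1073]
tool_rot: [0.0, 0.02, 1.0, 0.0]
contact_force: [-0.3, 0.2, 0.4]
gripper_width: 0.001
grasp_force: 0.0
tcp [-37.7  98.2 107.3] [-0.28  0.22  0.43] [-0.006 -0.014  0.033]
[296 204  33   6 148] [ 37.6 -30.2 108.3] [ 50.5  66.3 126.1] ((43.988128662109375, 18.002744674682617), (12.872407913208008, 96.49851989746094), 0.11080063134431839)
[575 209   9  46 180] [ -59.9 -792.8  108.2] [  74.5 -781.3  126.9] ((7.427669525146484, -788.3624267578125), (134.5482940673828, 8.979430198669434), 3.2751386165618896)
[321 224   7   7  45] [-25.4 -29.9 113.2] [ -6.5 -11.2 125.1] ((-15.954944610595703, -20.566688537597656), (18.392677307128906, 18.11391830444336), 2.597153902053833)
crop0.png
crop_t4.48.png
scene0.png
top0.png
top_t4.48.png
w1.png
```

```bash
cat > st2.py <<'E'
from h import *
o=bot.get_obs();print('tcp',stand(o['eef_pos']).round(1),o['contact_force'].round(2),o['torque'].round(3))
ims=[]
for nm in ['wrist','scene']:
    c=snap(nm,nm+'_t%.2f'%o['t']); S=stand(cloud(c)); z=S[...,2]
    hi=(z>108)&(z<125)&(S[...,0]>-58)&(S[...,0]<75)&(S[...,1]>-60)&(S[...,1]<180)
    n,lab,st,ce=cv2.connectedComponentsWithStats(hi.astype(np.uint8))
    for i in range(1,n):
        if st[i,4]<40: continue
        p=S[lab==i]; print(nm,st[i],p.min(0).round(1),p.max(0).round(1),cv2.minAreaRect(p[:,:2].astype(np.float32)))
    ims.append(c['pixels'][...,::-1])
w=cv2.resize(ims[0][150:350,160:480],(800,500)); s=cv2.resize(ims[1][140:240,240:400],(800,500),interpolation=cv2.INTER_CUBIC)
cv2.imwrite('pics/both_t%.2f.png'%o['t'],cv2.resize(np.hstack([w,s]),None,fx=.5,fy=.5)); print('both_t%.2f'%o['t'])
E
python3 st2.py
```

```text
tcp [-37.7  98.2 107.3] [ 0.37  0.36 -0.05] [ 0.034 -0.006  0.037]
wrist [289 239  58  20 576] [-49.7  84.6 111.7] [-43.8 111.8 125. ] ((-46.776336669921875, 98.20626068115234), (27.130172729492188, 5.8088507652282715), 89.5124740600586)
wrist [350 270  23  20 269] [-28.7 115.6 108.1] [-26.  125.5 123.8] ((-27.769603729248047, 120.63118743896484), (9.885504722595215, 2.585818290710449), 84.1788101196289)
wrist [  71  275   58   47 2203] [-25.9 -29.  108. ] [ -2.4  -7.4 125. ] ((-14.138603210449219, -18.266841888427734), (23.488136291503906, 21.543622970581055), 0.44997644424438477)
wrist [249 274  36  16 298] [-26.3  61.3 108. ] [-23.7  80.  121.2] ((-25.25933074951172, 70.6265640258789), (2.136218309402466, 18.788148880004883), 3.003649950027466)
wrist [312 319  12  26 258] [ -8.3  95.3 116.8] [ 12.1 101.2 123.5] ((1.875417709350586, 98.250244140625), (5.854494571685791, 20.442840576171875), 89.80830383300781)
scene [330 169  25  15 249] [-33.   60.9 108. ] [ 21.5 127.5 124.8] ((-7.204641342163086, 93.64616394042969), (52.960174560546875, 65.6537094116211), 4.784005165100098)
scene [301 177   8   7  46] [-22.7 -30.  109. ] [  3.2 -11.  124.6] ((-9.244426727294922, -20.441858291625977), (23.414880752563477, 20.97852325439453), 65.52754974365234)
scene [306 180  67  14 328] [ 37.3 -29.8 108. ] [ 57.6 169.2 124.8] ((48.04585266113281, 69.5992660522461), (19.2337703704834, 199.0248565673828), 1.2017903327941895)
both_t4.53
```

The part is being pushed flat and its tilt is down to about 3°. The near face is at x≈−26, with about 24 mm left to the fence.

```bash
python3 -m jog '[[-0.1,0,0,0],[-0.3,0,0,0],[-0.5,0,0,0],[-0.7,0,0,0],[-0.9,0,0,0],[-1.1,0,0,0],[-1.3,0,0,0],[-1.5,0,0,0],[-1.7,0,0,0],[-1.8,0,0,0],[-1.9,0,0,0],[-2.0,0,0,0],[-2.0,0,0,0]]'; python3 -m jog '[[-0.05,0,0,0],[-0.1,0,0,0],[-0.1,0,0,0]]';  python3 -m jog '[[-0.05,0,0,0],[-0.1,0,0,0],[-0.1,0,0,0]]'
```

```text
t: 5.72
eef_pos: [0.543, 0.0848, 0.1073]
tool_rot: [0.0, 0.02, 1.0, 0.0]
contact_force: [-0.8, -0.1, -0.8]
gripper_width: 0.001
grasp_force: 0.0
t: 5.97
eef_pos: [0.5438, 0.0849, 0.1073]
tool_rot: [0.0, 0.02, 1.0, 0.0]
contact_force: [-0.2, 0.3, -0.2]
gripper_width: -0.003
grasp_force: 0.2
t: 6.22
eef_pos: [0.5449, 0.0848, 0.1073]
tool_rot: [0.0, 0.02, 1.0, 0.0]
contact_force: [-0.1, 0.6, 0.2]
gripper_width: -0.003
grasp_force: 0.1
```

```bash
for i in 1; do :; done; python3 -m jog '[[-0.05,0,0,0],[-0.05,0,0,0],[-0.05,0,0,0]]' | grep -E "eef|contact"; python3 -m jog '[[-0.05,0,0,0],[-0.05,0,0,0],[-0.05,0,0,0]]' | grep -E "eef|contact"; python3 st2.py
```

```text
eef_pos: [0.5453, 0.0848, 0.1073]
contact_force: [-0.6, 0.7, 0.5]
eef_pos: [0.5458, 0.0847, 0.1073]
contact_force: [-0.3, -0.4, -0.4]
tcp [-14.8  98.2 107.3] [-0.29 -0.4  -0.4 ] [-0.002  0.072 -0.038]
wrist [  60  236   61   48 2380] [-26. -29. 108.] [ -2.9  -7.4 125. ] ((-14.438312530517578, -18.232437133789062), (21.579866409301758, 23.157346725463867), 89.94137573242188)
wrist [289 239  58  20 586] [-26.5  84.6 111.8] [-20.9 111.7 125. ] ((-23.808456420898438, 98.17832946777344), (27.162155151367188, 5.553228855133057), 89.46646118164062)
wrist [247 272  39  18 421] [ -5.5  61.1 108. ] [ -2.8  80.8 123.3] ((-3.7746214866638184, 70.9361801147461), (2.6418097019195557, 19.629369735717773), 2.6605522632598877)
wrist [350 272  23  18 235] [ -4.7 115.8 108.2] [ -3.  125.4 122.8] ((-3.797769784927368, 120.58464813232422), (1.7031364440917969, 9.617300033569336), 0.5687554478645325)
wrist [312 319  12  26 257] [ 14.4  95.4 117.3] [ 34.2 101.2 124.1] ((24.311500549316406, 98.32734680175781), (5.8691887855529785, 19.800674438476562), 89.67611694335938)
wrist [ 89 338  39  22 341] [ 38.7 -29.4 108. ] [ 44.1 -12.8 119.4] ((40.00257110595703, -21.332916259765625), (4.692699432373047, 16.37098503112793), 15.496803283691406)
wrist [209 339  13   9  48] [ 38.9  35.9 108. ] [ 40.8  41.9 114.8] ((39.96986770629883, 38.92176055908203), (5.971089839935303, 1.7990107536315918), 86.44744110107422)
wrist [415 338  12  10  50] [ 38.7 155.4 108.1] [ 40.6 160.7 113.8] ((39.70029830932617, 158.0390167236328), (1.9034496545791626, 5.300260066986084), 3.1066551208496094)
scene [306 172  67  22 545] [-18.  -29.9 108. ] [ 58.2 170.1 124.6] ((20.244415283203125, 69.8106460571289), (76.08096313476562, 200.07911682128906), 0.5525092482566833)
scene [301 177   8   8  50] [-20.1 -30.1 108.1] [  3.   -9.9 124.6] ((-8.787317276000977, -20.20915412902832), (20.843177795410156, 20.44288444519043), 79.82272338867188)
both_t6.72
```

The wrist camera puts the part square, with about 2 mm left to the fence. I'll creep in and watch the force.

```bash
python3 -m jog '[[-0.05,0,0,0],[-0.1,0,0,0],[-0.1,0,0,0]]' | grep -E "eef|contact"; python3 -m jog '[[-0.05,0,0,0],[-0.05,0,0,0],[-0.05,0,0,0]]' | grep -E "eef|contact"; python3 -m jog '[[-0.03,0,0,0],[-0.03,0,0,0],[-0.03,0,0,0]]' | grep -E "eef|contact"
```

```text
eef_pos: [0.5469, 0.0847, 0.1073]
contact_force: [-1.6, 0.0, -0.4]
eef_pos: [0.5473, 0.0847, 0.1073]
contact_force: [0.3, -0.2, 0.3]
eef_pos: [0.5476, 0.0847, 0.1073]
contact_force: [-0.6, 0.0, -0.1]
```

```bash
python3 -m jog '[[-0.03,0,0,0],[-0.03,0,0,0],[-0.03,0,0,0]]' | grep -E "eef|contact"
```

```text
eef_pos: [0.5478, 0.0847, 0.1073]
contact_force: [-1.2, -0.0, -0.6]
```

```bash
python3 -m jog '[[-0.03,0,0,0],[-0.03,0,0,0],[-0.03,0,0,0]]' | grep -E "eef|contact"; python3 -m jog '[[-0.03,0,0,0],[-0.03,0,0,0],[-0.03,0,0,0]]' | grep -E "eef|contact"
```

```text
eef_pos: [0.5482, 0.0846, 0.1073]
contact_force: [-1.6, 0.4, -0.3]
eef_pos: [0.5485, 0.0847, 0.1073]
contact_force: [-0.7, -0.3, 0.0]
```

```bash
python3 st2.py | grep -E "tcp|wrist"
```

```text
tcp [-12.2  98.2 107.3] [-0.72 -0.26  0.04] [-0.048  0.079 -0.007]
wrist [  59  231   62   49 2416] [-25.8 -28.9 108. ] [ -2.3  -7.5 125. ] ((-14.04168701171875, -18.18728256225586), (23.46580696105957, 21.310094833374023), 0.2810659110546112)
wrist [289 239  58  20 580] [-23.8  84.7 112.1] [-18.  111.8 125. ] ((-21.051790237426758, 98.30020141601562), (27.17169189453125, 5.774377346038818), 89.07852935791016)
wrist [247 272  39  18 422] [ -2.6  61.4 108. ] [ -0.3  80.8 123.2] ((-1.538678765296936, 71.09752655029297), (2.114035129547119, 19.33452796936035), 1.0393085479736328)
wrist [350 272  23  18 230] [ -2.2 115.9 108. ] [ -0.3 125.3 123. ] ((-1.314873456954956, 120.6086654663086), (9.470254898071289, 1.7994029521942139), 88.11298370361328)
wrist [312 319  12  26 257] [ 16.9  95.4 117.4] [ 37.  101.2 123.6] ((26.928741455078125, 98.24344635009766), (20.08344841003418, 5.853896617889404), 0.9419942498207092)
wrist [ 88 334  49  26 530] [ 38.4 -29.4 108. ] [ 47.2  -7.3 119.4] ((40.03105926513672, -18.778160095214844), (7.377971649169922, 21.741500854492188), 20.681591033935547)
wrist [209 335  18  13  95] [ 38.4  36.8 108.1] [ 41.3  45.2 116.7] ((40.036869049072266, 41.06494903564453), (2.5870819091796875, 8.634384155273438), 5.265285968780518)
wrist [408 334  19  14  93] [ 38.4 150.5 108.2] [ 41.4 159.6 117.5] ((39.94181823730469, 154.92990112304688), (9.221718788146973, 2.7523508071899414), 78.15963745117188)
```

```bash
python3 -m jog '[[-0.03,0,0,0],[-0.03,0,0,0],[-0.03,0,0,0]]' | grep -E "eef|contact"; python3 -m jog '[[-0.03,0,0,0],[-0.03,0,0,0],[-0.03,0,0,0]]' | grep -E "eef|contact"
```

```text
eef_pos: [0.5488, 0.0847, 0.1073]
contact_force: [-0.2, -0.1, -0.3]
eef_pos: [0.5491, 0.0846, 0.1073]
contact_force: [0.5, -1.0, 0.9]
```

```bash
python3 -m jog '[[-0.03,0,0,0],[-0.03,0,0,0],[-0.03,0,0,0]]' | grep -E "eef|contact"
```

```text
eef_pos: [0.5494, 0.0846, 0.1073]
contact_force: [-1.1, 0.6, 0.1]
```

```bash
python3 -m jog '[[-0.03,0,0,0],[-0.03,0,0,0],[-0.03,0,0,0]]' | grep -E "eef|contact"; python3 -m jog '[[-0.03,0,0,0],[-0.03,0,0,0],[-0.03,0,0,0]]' | grep -E "eef|contact"
```

```text
eef_pos: [0.5497, 0.0846, 0.1073]
contact_force: [-0.7, 0.8, -0.1]
eef_pos: [0.5498, 0.0846, 0.1073]
contact_force: [-1.5, 0.6, 1.1]
```

```bash
python3 -m jog '[[-0.03,0,0,0],[-0.03,0,0,0],[-0.03,0,0,0]]' | grep -E "eef|contact"
```

```text
eef_pos: [0.5498, 0.0845, 0.1072]
contact_force: [-3.4, -0.4, 2.0]
```

```bash
python3 st2.py | grep -E "tcp|wrist|both"
```

```text
tcp [-10.9  98.2 107.2] [-3.4  -0.4   2.03] [ 0.029  0.687 -0.019]
wrist [  58  229   62   48 2410] [-25.6 -28.8 108. ] [ -2.8  -7.3 125. ] ((-14.192728042602539, -18.038700103759766), (22.83249282836914, 21.439468383789062), 0.19652879238128662)
wrist [289 239  58  20 583] [-22.7  84.6 111.7] [-16.8 111.7 125. ] ((-19.76780891418457, 98.15800476074219), (5.770211696624756, 27.109050750732422), 0.6488919258117676)
wrist [247 272  39  18 416] [ -0.9  61.3 108.1] [  1.3  80.6 123.3] ((0.19494056701660156, 70.98281860351562), (19.329683303833008, 2.1538283824920654), 89.21927642822266)
wrist [350 273  23  17 232] [ -1.  115.6 108.3] [  1.1 125.4 123.3] ((0.1271931529045105, 120.52424621582031), (1.9772461652755737, 9.810371398925781), 1.3881007432937622)
wrist [312 319  12  26 258] [ 18.3  95.3 116.7] [ 38.2 101.2 123.8] ((28.239044189453125, 98.29395294189453), (5.8562445640563965, 19.927724838256836), 89.07984924316406)
wrist [ 88 332  52  28 623] [ 38.7 -29.2 108. ] [ 48.4  -4.9 119.3] ((40.2206916809082, -18.225576400756836), (8.21308422088623, 25.665708541870117), 20.943824768066406)
wrist [209 333  19  15 121] [ 39.   37.6 108. ] [ 41.4  46.  117.5] ((39.92447280883789, 41.75009536743164), (1.9960260391235352, 8.596938133239746), 7.496735572814941)
wrist [407 333  20  15 117] [ 38.7 150.3 108.1] [ 41.5 158.9 118.7] ((39.909454345703125, 154.56565856933594), (8.584163665771484, 2.331481456756592), 81.95779418945312)
both_t9.92
```

The part is seated flat on the fence: the TCP has stalled, the force is 3.4 N, and both ends of the near face read the same x. Next I'll back off, lift, and go round to its left end with a quarter turn.

```bash
python3 -m jog '[[0.1,0,0,0],[0.3,0,0,0],[0.7,0,0,0],[1.4,0,0,0],[2.2,0,-0.5,0],[2.5,0,-1.5,0],[2.5,0,-3,0],[2.5,0,-4.5,0],[2.5,0.3,-5.5,0],[2,1.2,-5.5,0],[1,2.4,-5.5,0],[0,3.6,-5.5,0],[-1.2,4.6,-5.5,0],[-2.2,5.3,-5.5,0],[-2.7,5.5,-5.5,0],[-2.9,5.5,-5.5,0],[-2.9,5.5,-5.5,0]]'; python3 -c "
from h import *
o=bot.get_obs();print(stand(o['eef_pos']).round(1),o['q'].round(3))"; python3 st2.py | grep -E "tcp|wrist|both"
```

```text
t: 11.43
eef_pos: [0.5814, 0.1382, 0.1618]
tool_rot: [-0.0, 0.02, 1.0, -0.0]
contact_force: [0.1, -0.9, -0.1]
gripper_width: -0.003
grasp_force: 0.0
[ 18.5 153.1 161.8] [-0.549  0.433  0.276  1.828 -0.146  0.901  1.324]
tcp [ 18.5 153.1 161.8] [ 0.08 -0.92 -0.13] [-0.037  0.012 -0.031]
wrist [  33  157   50   36 1464] [-25.3 -29.3 108. ] [ -3.3  -7.1 125. ] ((-14.284505844116211, -18.230205535888672), (22.3082218170166, 21.95457649230957), 89.65349578857422)
wrist [  58  193  246   79 9962] [ -0.8 -29.1 108. ] [ 52.2 142.6 125. ] ((25.701440811157227, 56.6384162902832), (52.63124084472656, 171.7598114013672), 0.239698126912117)
both_t11.43
```

View pics/wrist_t11.43.png

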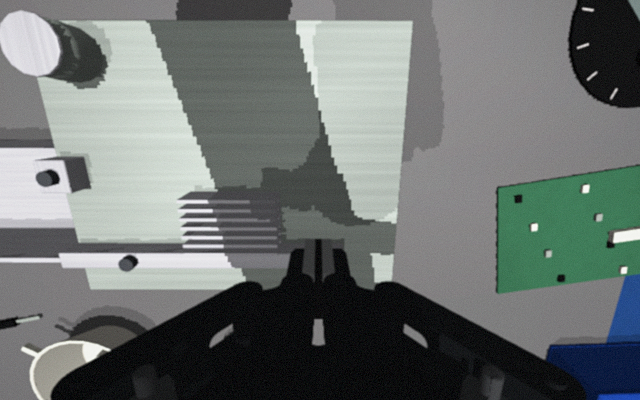

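Run:
```python
from h import *
S=stand(cloud(load('wrist_t11.43'))); z=S[...,2]
for y0 in (65,75,85,95,105,115,122):
    m=(z>109)&(z<126)&(abs(S[...,1]-y0)<3)&(S[...,0]<30); print(y0,np.percentile(S[m][:,0],[1,5]).round(1))
m=(z>109)&(z<126)&(S[...,0]>2)&(S[...,0]<32)&(S[...,1]>50)&(S[...,1]<138); print(S[m].min(0).round(1),S[m].max(0).round(1), np.percentile(S[m][:,1],[1,99]))
```

```text
65 [-0.4 -0.1]
75 [-0.4 -0.1]
85 [-0.4 -0.2]
95 [-0.3 -0.2]
105 [-0.3 -0.1]
115 [-0.3 -0.2]
122 [-0.4 -0.2]
[  2.   60.8 109. ] [ 32.  125.6 124.2] [ 62.04847559 125.23812472]
```

The part lies dead square on the fence: near edge at x −0.4 all along, y 61 to 125. Now the quarter turn.

```bash
python3 -m jog '[[0,0,0,-0.06],[0,0,0,-0.18],[0,0,0,-0.3],[0,0,0,-0.42],[0,0,0,-0.54],[0,0,0,-0.66],[0,0,0,-0.78],[0,0,0,-0.9],[0,0,0,-1.02],[0,0,0,-1.14],[0,0,0,-1.26],[0,0,0,-1.38],[0,0,0,-1.48],[0,0,0,-1.55],[0,0,0,-1.571],[0,0,0,-1.571],[0,0,0,-1.571]]'
cat > s.py <<'E'
from h import *
from scipy.spatial.transform import Rotation as T
o=bot.get_obs();M=T.from_quat(np.roll(o['tool_rot'],-1)).as_matrix()
print(stand(o['eef_pos']).round(1),'toolx deg in stand',np.degrees(np.arctan2(M[1,0],M[0,0])-a).round(2),o['q'].round(2),o['contact_force'].round(1))
E
python3 s.py
```

```text
t: 12.95
eef_pos: [0.5812, 0.138, 0.1623]
tool_rot: [-0.0, -0.692, 0.722, -0.0]
contact_force: [0.6, -0.1, -1.3]
gripper_width: 0.001
grasp_force: 0.0
[ 18.3 152.9 162.3] toolx deg in stand -90.04 [-0.28  0.43 -0.08  1.81  0.04  0.91  2.73] [ 0.6 -0.1 -1.3]
```

q7 is at 2.73 and would near its 2.96 limit during the push. I'll turn half a turn back, which gives the same finger shape.

```bash
python3 -m jog '[[0,0,0,0.06],[0,0,0,0.18],[0,0,0,0.3],[0,0,0,0.42],[0,0,0,0.54],[0,0,0,0.66],[0,0,0,0.78],[0,0,0,0.9],[0,0,0,1.02],[0,0,0,1.14],[0,0,0,1.26],[0,0,0,1.38],[0,0,0,1.5],[0,0,0,1.571],[0,0,0,1.571]]'  >/dev/null; python3 -m jog '[[0,0,0,0.06],[0,0,0,0.18],[0,0,0,0.3],[0,0,0,0.42],[0,0,0,0.54],[0,0,0,0.66],[0,0,0,0.78],[0,0,0,0.9],[0,0,0,1.02],[0,0,0,1.14],[0,0,0,1.26],[0,0,0,1.38],[0,0,0,1.5],[0,0,0,1.571],[0,0,0,1.571]]'; python3 s.py
```

```text
t: 15.45
eef_pos: [0.5813, 0.1386, 0.1622]
tool_rot: [0.0, 0.721, 0.693, -0.0]
contact_force: [0.4, 0.4, 1.0]
gripper_width: 0.001
grasp_force: 0.0
[ 18.3 153.5 162.2] toolx deg in stand 90.03 [-0.83  0.49  0.66  1.85 -0.37  0.93 -0.04] [0.4 0.4 1. ]
```

```bash
python3 -m jog '[[0,0,0.5,0],[0,0,1.5,0],[0,0,2.7,0],[0,0,3.8,0],[0,0,4.6,0],[0,0,5.1,0],[0,0,5.4,0],[0,0,5.5,0],[0,0,5.5,0],[0,0,5.5,0]]'; python3 s.py; python3 -m jog '[[-0.2,0,0,0],[-0.5,0,0,0],[-0.8,0,0,0],[-1.1,0,0,0],[-1.3,0,0,0],[-1.45,0,0,0],[-1.6,0,0,0],[-1.7,0,0,0],[-1.8,0,0,0],[-1.9,0,0,0],[-2.0,0,0,0],[-2.1,0,0,0],[-2.2,0,0,0],[-2.3,0,0,0],[-2.4,0,0,0]]'; python3 s.py
```

```text
t: 16.28
eef_pos: [0.5818, 0.1384, 0.1077]
tool_rot: [0.0, 0.721, 0.693, 0.0]
contact_force: [0.2, 0.1, 0.5]
gripper_width: -0.007
grasp_force: 0.0
[ 18.9 153.3 107.7] toolx deg in stand 90.07 [-0.79  0.56  0.61  1.88 -0.43  0.83  0.01] [0.2 0.1 0.5]
t: 17.53
eef_pos: [0.5805, 0.1144, 0.1073]
tool_rot: [-0.0, 0.721, 0.693, 0.0]
contact_force: [-0.2, 1.1, 0.1]
gripper_width: -0.0
grasp_force: 0.5
[ 18.5 129.2 107.3] toolx deg in stand 90.07 [-0.75  0.56  0.61  1.9  -0.43  0.82  0.04] [-0.2  1.1  0.1]
```

```bash
python3 -m jog '[[-0.1,0,0,0],[-0.3,0,0,0],[-0.5,0,0,0],[-0.75,0,0,0],[-1.0,0,0,0],[-1.25,0,0,0],[-1.5,0,0,0],[-1.75,0,0,0],[-2.0,0,0,0],[-2.25,0,0,0],[-2.5,0,0,0],[-2.75,0,0,0],[-3.0,0,0,0],[-3.25,0,0,0],[-3.5,0,0,0],[-3.75,0,0,0],[-4.0,0,0,0],[-4.2,0,0,0],[-4.4,0,0,0],[-4.5,0,0,0]]'; python3 s.py
python3 - <<'E'
from h import *
for nm in ['wrist','top','scene']:
    S=stand(cloud(snap(nm,nm+'_p1'))); z=S[...,2]
    m=(z>109)&(z<126)&(S[...,0]>-12)&(S[...,0]<30)&(S[...,1]>-8)&(S[...,1]<60)
    if m.sum()<20: print(nm,m.sum()); continue
    print(nm,'ymin',np.percentile(S[m][:,1],[1,3]).round(1))
    for y0 in (5,12,20,30,40,50,58):
        k=m&(abs(S[...,1]-y0)<4)
        if k.sum()>5: print(y0,S[k][:,0].min().round(1),S[k][:,0].max().round(1))
E
```

```text
t: 19.2
eef_pos: [0.5786, 0.069, 0.1072]
tool_rot: [0.0, 0.721, 0.693, -0.0]
contact_force: [-0.3, 1.4, 0.4]
gripper_width: 0.0
grasp_force: 0.5
[ 18.5  83.8 107.2] toolx deg in stand 90.05 [-0.68  0.54  0.61  1.92 -0.42  0.81  0.12] [-0.3  1.4  0.4]
wrist ymin [39.3 39.5]
40 19.3 20.9
50 19.2 20.8
top ymin [7.6 7.9]
12 -1.8 29.9
20 -0.6 29.4
30 -1.2 30.0
40 -1.6 29.9
scene ymin [8.2 8.6]
5 3.6 28.2
12 1.7 29.0
20 1.2 29.9
30 0.9 28.9
40 2.0 29.5
50 -0.2 28.9
58 0.4 27.7
```

The front end is at y≈8 and the part is still on the fence. I'll enter the lane in short steps, with a force check between each.

```bash
cat > chk.py <<'E'
from h import *
import sys
o=bot.get_obs();p=stand(o['eef_pos']);F=o['contact_force'];print(p.round(1),F.round(1))
sys.exit(np.hypot(F[0],F[1])>5)
E
python3 -m jog '[[-0.15,0,0,0],[-0.35,0,0,0],[-0.55,0,0,0],[-0.75,0,0,0],[-0.95,0,0,0],[-1.1,0,0,0],[-1.25,0,0,0],[-1.4,0,0,0]]'>/dev/null; python3 chk.py && python3 -m jog '[[-0.1,0,0,0],[-0.2,0,0,0],[-0.3,0,0,0]]' >/dev/null && python3 chk.py && python3 -m jog '[[-0.07,0,0,0],[-0.14,0,0,0]]' >/dev/null && python3 chk.py && python3 -m jog '[[-0.07,0,0,0],[-0.14,0,0,0]]' >/dev/null && python3 chk.py && python3 -m jog '[[-0.07,0,0,0],[-0.14,0,0,0]]' >/dev/null && python3 chk.py && python3 -m jog '[[-0.1,0,0,0],[-0.2,0,0,0]]' >/dev/null && python3 chk.py && python3 -m jog '[[-0.1,0,0,0],[-0.2,0,0,0]]' >/dev/null && python3 chk.py
```

```text
[ 18.6  70.1 107.3] [0.3 0.5 0. ]False
```

```bash
sed -i 's/sys.exit(\(.*\))$/sys.exit(int(\1))/' chk.py; python3 -m jog '[[-0.1,0,0,0],[-0.2,0,0,0],[-0.3,0,0,0]]' >/dev/null && python3 chk.py && python3 -m jog '[[-0.07,0,0,0],[-0.14,0,0,0]]' >/dev/null && python3 chk.py && python3 -m jog '[[-0.07,0,0,0],[-0.14,0,0,0]]' >/dev/null && python3 chk.py && python3 -m jog '[[-0.07,0,0,0],[-0.14,0,0,0]]' >/dev/null && python3 chk.py && python3 -m jog '[[-0.1,0,0,0],[-0.2,0,0,0]]' >/dev/null && python3 chk.py && python3 -m jog '[[-0.1,0,0,0],[-0.2,0,0,0]]' >/dev/null && python3 chk.py
```

```text
[ 18.6  67.3 107.3] [-0.2  0.5  0.1]
[ 18.6  65.9 107.3] [-0.1  0.3 -1. ]
[ 18.6  64.5 107.3] [-0.5  0.4 -0.3]
[ 18.6  63.  107.3] [ 0.3  0.1 -0.9]
[ 18.6  61.  107.3] [0.4 0.8 0.7]
[ 18.6  59.  107.3] [ 0.2  1.  -0.9]
```

The front is past the block corner (y≈−16) without resistance. I'll push on towards the tipping point.

```bash
python3 -m jog '[[-0.15,0,0,0],[-0.3,0,0,0],[-0.45,0,0,0],[-0.6,0,0,0]]' >/dev/null && python3 chk.py && python3 -m jog '[[-0.15,0,0,0],[-0.3,0,0,0],[-0.5,0,0,0],[-0.7,0,0,0],[-0.9,0,0,0],[-1.05,0,0,0],[-1.2,0,0,0]]' >/dev/null && python3 chk.py && python3 -m jog '[[-0.15,0,0,0],[-0.3,0,0,0],[-0.5,0,0,0],[-0.7,0,0,0],[-0.9,0,0,0],[-1.1,0,0,0],[-1.3,0,0,0],[-1.5,0,0,0],[-1.7,0,0,0],[-1.9,0,0,0],[-2.0,0,0,0]]' >/dev/null && python3 chk.py
python3 - <<'E'
from h import *
for nm in ['top','scene']:
    S=stand(cloud(snap(nm,nm+'_p2'))); z=S[...,2]
    m=(z>85)&(z<126)&(S[...,0]>-3)&(S[...,0]<34)&(S[...,1]>-110)&(S[...,1]<-36)
    print(nm,m.sum(), S[m].min(0).round(1) if m.sum() else '')
E
```

```text
[ 18.6  52.9 107.3] [ 0.4 -0.  -0.1]
[ 18.7  40.8 107.3] [-0.2  0.9  0.2]
[ 18.7  20.6 107.3] [ 0.5 -0.  -0.1]
top 73 [ -2.  -55.4  98. ]
scene 55 [ -0.7 -55.5  99.1]
```

```bash
python3 -m jog '[[-0.15,0,0,0],[-0.3,0,0,0],[-0.45,0,0,0],[-0.6,0,0,0],[-0.75,0,0,0]]' >/dev/null && python3 chk.py && python3 -m jog '[[-0.15,0,0,0],[-0.3,0,0,0],[-0.45,0,0,0],[-0.6,0,0,0]]' >/dev/null && python3 chk.py && python3 -m jog '[[-0.15,0,0,0],[-0.3,0,0,0],[-0.45,0,0,0],[-0.6,0,0,0],[-0.6,0,0,0],[-0.6,0,0,0]]' >/dev/null && python3 chk.py
python3 - <<'E'
from h import *
for nm in ['top','scene']:
    c=snap(nm,nm+'_p3'); S=stand(cloud(c)); z=S[...,2]
    m=(z>10)&(z<126)&(S[...,0]>-3)&(S[...,0]<34)&(S[...,1]>-190)&(S[...,1]<-36)
    print(nm,m.sum(), S[m].min(0).round(1),S[m].max(0).round(1))
    if nm=='scene': cv2.imwrite('pics/p3.png',cv2.resize(c['pixels'][130:250,220:400,::-1],(780,520),interpolation=cv2.INTER_CUBIC))
E
```

```text
[ 18.7  13.4 107.3] [-1.1  0.3  0.2]
[ 18.7   7.4 107.3] [-0.5  0.5  0.3]
[ 18.6   1.4 107.2] [ 0.  -0.6 -0.3]
top 302 [  -2.8 -188.5   10. ] [ 33.8 -57.   73.8]
scene 137 [  -2.8 -168.1   27.1] [ 33.7 -36.3  70.9]
```

View pics/p3.png

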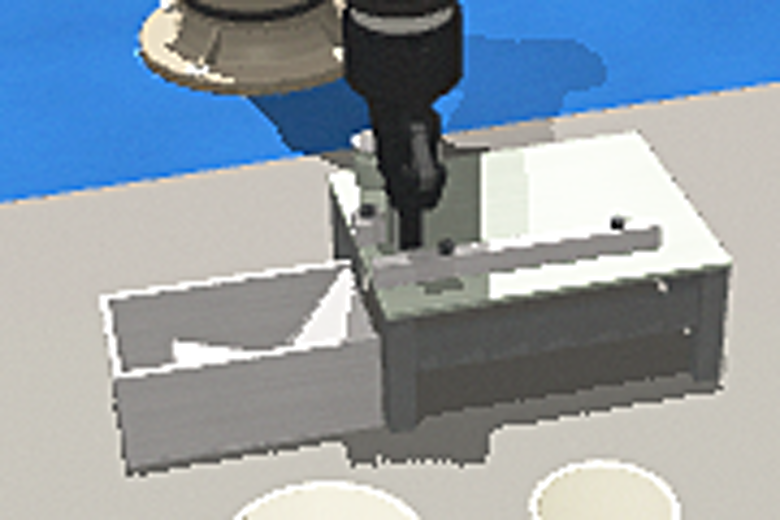

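The part has gone over the lip. The gripper is alone in the lane, and the near chute wall hides the chute floor. I'll retreat and look from above.

```bash
python3 -m jog '[[0.3,0,0,0],[1,0,0,0],[2,0,0,0],[2.5,0,-0.7,0],[2.5,0,-2,0],[2.5,0,-4,0],[2.5,0,-6.5,0],[2.5,0,-9,0],[4,0,-11,0],[6,0,-12,0],[9,0,-12,0],[12,0,-12,0],[15,0,-12,0],[17,0,-12,0],[18,0,-12,0],[18,0,-12,0],[18,0,-12,0]]'
python3 - <<'E'
from h import *
c=snap('top','top_end'); S=stand(cloud(c)); 
print('tin now vs before'); 
for n in ('top0','top_end'):
    s=stand(cloud(load(n)));k=(s[...,2]>131)&(s[...,2]<141)&(abs(s[...,0]+90)<25)&(abs(s[...,1]-2)<25); print(k.sum(),s[k].mean(0).round(1) if k.any() else '')
k=(S[...,0]>-25)&(S[...,0]<65)&(S[...,1]>-200)&(S[...,1]<-36)&(S[...,2]>18)&(S[...,2]<60); print(S[k].mean(0),k.sum())
cv2.imwrite('pics/end.png',cv2.resize(c['pixels'][120:270,230:450,::-1],(792,540),interpolation=cv2.INTER_CUBIC))
E
```

```text
t: 25.8
eef_pos: [0.5826, 0.1657, 0.2279]
tool_rot: [0.0, 0.721, 0.693, -0.0]
contact_force: [-0.3, -0.9, 0.3]
gripper_width: -0.006
grasp_force: 0.0
tin now vs before
85 [-89.6   1.6 135.7]
86 [-89.4   1.6 135.7]
[  25.16806438 -107.41289032   34.32039427] 577
```

View pics/end.png

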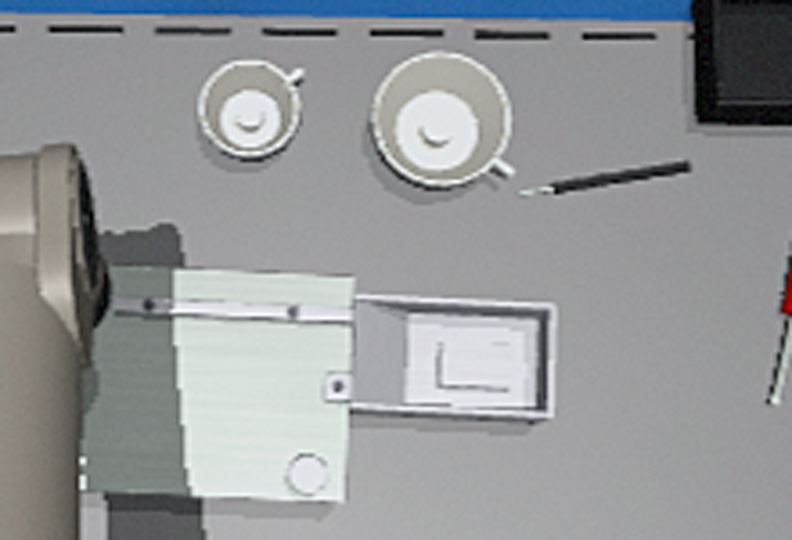

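The heat sink lies on the chute floor at about (485,365) in the crop. The tin (307,473), cups and tweezers haven't moved, and the gripper is clear of everything.

```bash
python3 -c "
from station import bot
print(bot.hand_in())"
```

```text
the job is handed in; nothing more can be done
None
```

I slid the heat sink square against the fence (highest force read 3.4 N), pushed it along the lane and over the lip into the chute, and handed the job in at about 26 s; nothing else I could see had moved.

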